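Seat the board tray and hold the sprung test-fixture cover at its needles

TASK

Push the board tray into the test fixture until you feel it seat against the stop hidden under the blue cover. Then take the cover by its red knob, lift it against its spring until it lines up with the two orange needles, and finish while still holding it there, steady, so the board can be inspected. Do not ram the tray, and leave the tin, the flux bottle and the screwdriver alone.

Things in the scene. Friction and masses are not known exactly. Their poses are not given: they have to be found in the camera images.
- fixture: Grey board test fixture, fixed. Origin on the bench under its housing's centre; x to its rear, y left, z up. Housing 160 (x) by 200 (y), sides 70 high. Its 12 mm base plate runs out in front to x = -200 mm; on it the tray slides along +x into the open front, in a 124 mm channel between rails 12 mm high.
- cover: Blue cover, 156 by 196 by 8 mm, 0.3 kg, hinged along y at the housing's rear top (fixture x 72, z 76 mm). Origin on the hinge axis at mid-thickness. Shut, its axes are the fixture's and it extends along -x; opening turns it about +y, front edge up and back. A spring and its weight shut it: 4 to 5 N at the knob when shut, 8 N at 0.85 rad. It falls shut if let go.
- knob (a point): Centre of the cover's red barrel knob, 20 mm in diameter, 36 mm long along the hinge direction y, on a 12 mm stem: 46 mm above the cover's mid-plane, 137 mm in front of the hinge axis. Pinched by its two flat ends, it can turn in the grip as the cover swings.
- needles: The mark: two orange needles, 6 mm thick, 171 mm long, one outside each side of the cover (y +-109 mm), pivoted on the cover's hinge axis and already set to the wanted angle, 0.5 to 0.85 rad above level. They stay put. Origin on that axis; at the mark the cover's side edges lie along the needles and both bodies' axes coincide.
- tray_lip (a point): Centre of the front face (towards the robot) of the tray's black upright push lip, 28 mm above the base plate. Lip 90 wide (y), 12 thick, 40 mm high, top 52 mm above the bench. Push it along the fixture's +x. Seated, it still stands 55 to 85 mm in front of the housing.
- tray_back (a point): Middle of the rear edge of the loose board tray, 5 mm above the base plate, 165 mm behind the lip's front face. Tray: aluminium plate 165 by 120 by 6 mm carrying a green circuit board, about 0.25 kg, slides with plain friction (1 to 5 N). Axes as the fixture's.
- stop_face (a point): Centre of the front face of the fixed brass stop under the cover, out of sight, 5 mm above the base plate, at fixture x = 0 to 30 mm (varies). The tray is seated when its rear edge touches this face; it begins 20 to 40 mm short of it. Axes as the fixture's.
- tin_mid (a point): Bystander: centre of a small open steel tin, 64 mm across the rim, 35 mm high, loose on the bench beside the fixture.
- flux_mid (a point): Bystander: centre of a small amber flux bottle, 36 mm across, 75 mm high, loose on the bench beside the fixture.
- driver: Bystander: a blue-handled screwdriver 160 mm long, lying loose on the bench beside the fixture; x along it, tip to +x.
Not all that is in view belongs to the job. There is more than one size of the part that bears tray_lip; the job needs the middle-sized.

How it is judged (in metres and radians):
On the way, in this order (a step that is already met when the one before it is completed fails the run):
1. the tray is pressed home against the hidden stop (x of tray_back in the frame of stop_face above -0.0025 m and contact force between tray and stop above 1 N), for 0.02 s.
2. the cover is lifted off its seat, with the tray still home (x of tray_back in the frame of stop_face above -0.004 m and angle between cover's own z axis and vertical above 0.2 rad and contact force between the fingers and cover above 1 N), for 0.1 s.
At the end, for the whole second after the job is handed in: The cover is held still by the fingers (contact over 2 N, turning under 0.1 rad/s, no loose thing propping it) within 0.08 rad of the needles, and the tray's rear edge is within 4 mm of the stop (x of tray_back in the frame of stop_face above -0.004 m and angle between the x axis of cover and the x axis of needles, either way round below 0.08 rad and angular speed of cover below 0.1 rad/s and contact force between the fingers and cover above 2 N and contact force between each of tray, tin, flux, driver and cover below 0.3 N); the arm keeps its last pose, push and grip.
It fails at once if the tray is rammed into the stop (over 50 N) (contact force between tray and stop above 50 N).
It fails at once if the tin is disturbed (moved over 20 mm) (distance of tin_mid from where it was at the start of the episode above 0.02 m).
It fails at once if the flux bottle is disturbed (moved over 20 mm) (distance of flux_mid from where it was at the start of the episode above 0.02 m).
It fails at once if the screwdriver is disturbed (moved over 20 mm) (distance of driver from where it was at the start of the episode above 0.02 m).
It also fails if it takes over 51 s, if anything falls off the work surface, if the arm or the gripper's body presses on something with over 40 N, if the wrist force passes 120 N, or if a joint passes its speed limit or range.

ROBOT

A 6-joint arm with a two-finger parallel gripper is mounted at the origin on the work surface. World frame = base frame: x ahead of the robot, y to its left, z up, the work surface at z = 0. Lengths are in m, angles in degrees, forces in N, time in s.
With the tool pointing down it reaches from about 0.4 to 0.825 m from the base axis. Payload 7 kg.
Tool frame: the origin (TCP) lies at the very end of the fingers, on their centre line; the grasp point (between the pads) lies 19 mm behind it (ctrl.grip_depth is the distance from the TCP to the grasp point, in m); z points along the fingers, y is the line along which they close (so a half turn about z gives the same grasp; the last joint's range is limited). The gripper opens to 88 mm and grips with 3 to 60 N. Pads are 19 mm wide; open, the fingers measure 130 mm over their backs; the gripper's body (78 mm by 193 mm) begins 47 mm behind the grasp point.
Start: joints at [-51.904, 20.546, 0.682, 0, -70.136, -16.507], TCP at [0.248, -0.628, 0.227] pointing down, gripper open.
Joint ranges: [-176.03, 176.03], [-82.01, 121.73], [-58.28, 71.71], [-173.87, 95.51], [-174.79, -0.11], [-173.66, 173.66]. Speed limits (degrees/s): [136.94, 136.94, 172.46, 180, 180, 180].

INTERFACE

Orientations are given as [roll, pitch, yaw] about the fixed x, y, z axes, in that order (R = Rz(yaw) Ry(pitch) Rx(roll)).
In Python, from plant import get_obs, eyes, ctrl, spotter gives the robot as it stands.
- The arm moves only by the shell command python3 -m crank 'ROWS'. ROWS is JSON, one flat list of numbers, 7 for each row, row after row: the turn, a rotation vector about the tool's x, y, z in rad, then the shift along the tool's x, y, z in mm, then the opening, from 0 (shut) to 1 (fully open). A call has 1 to 5 rows; each row shifts and turns the commanded pose from where the row before left it, along the tool's axes as they then stand; what a row does not reach is not made up. A row lasts 1/8 s, in which the tool goes at most 62.5 mm and 10.7 degrees, less where a joint would pass 70% of its speed; a pose out of reach is approached as far as the arm can. A call is refused whole if a number of a shift passes 62.5 or a number of a turn 0.188, either way. A call with a gripper value outside its range is refused whole. The fingers move at their own pace and stop on an object; the grip force is fixed at half the most. Time passes only in rows, so rows that do not move let the fingers close. It gives the time, the measured TCP pose, the force, the opening and the grip force at its end, in the units of the state.
- get_obs(): the state, without advancing time (a new reading comes with each control period).
- eyes.snapshot(name): name is "scene" or "side" or "wrist"; returns the picture (420x560x3 uint8, blue, green, red); there is no depth.
- eyes.camera_model(name): a dict with "fx", "fy", "cx", "cy" (pixels), "D" ([k1, k2, p1, p2, k3] as OpenCV has them; the pictures are not rectified), "extrinsics" (4x4, takes a point from camera to world coordinates). Camera axes: x right, y down, z forward; pixel columns grow to the right and rows downward; lengths in m; the calibration is good to about 2 mm. A picture is of the moment at which its call begins: read the wrist's pose just before it. camera_model takes no time and is no camera call; for the wrist camera it gives the pose at the moment of the call.
- ctrl.close_job(): hands the job in; it is judged then, once.
Trained networks look in the newest picture that a camera, given by its name, has taken for a name from the list of things; names that differ only in an ending like _2 or _b are one class to them, and where a whole thing is asked for, a point or a joint stands for the part that bears it (a point fixed in the world has none). Each returns a list of dicts, best first, with "p" (0 to 1); they miss things now and then, are a little off and sometimes report something else, mostly with a low value. They report only what shows in the picture. A call takes as long as a camera call. They do not tell look-alikes from the thing itself.
- spotter.outline_of(camera, target): "region" (420x560 bool, what is visible of it) and "rect" ([left, top, width, height] in pixels, round what is visible of it).
- spotter.place_of(camera, target): "location" ([column, row] in pixels: a listed point, or the origin of a listed thing).
The state is a dict: "clock": time; "joint_pos": joint angles; "qvel": joint speeds; "tau": joint torques, N m; "tool_pos": TCP position; "orientation": TCP orientation; "force": force on the tool from outside, world axes, zero at the start; "moment": the same for the moment, N m; "opening": finger opening in m; "gripper_force": force on a finger pad.
Only numpy, scipy, OpenCV 4.12 (cv2) and the standard library are available. Lean on these libraries where they do the work, as an engineer would, in place of code of your own. Each camera call takes 0.05 s, during which the arm holds its last target. There are 200 camera calls.

## Working session

There is one attempt and no reset: what is moved stays moved. The work goes in short steps, Python scripts to look and compute and a shell command to move; the robot and the scene stay as the last step left them, time stands still between calls to the robot, and variables do not carry over. Pictures are saved under pics/ and viewed, at most 10 in all, crops included, and the job is handed in when it is done.

```bash
ls; mkdir -p pics
python3 - <<'E'
from plant import get_obs, eyes, ctrl, spotter
import cv2, numpy as np
print({k:np.round(v,3).tolist() for k,v in get_obs().items()})
ims=[]
for c in ["scene","side"]:
    im=eyes.snapshot(c); cv2.imwrite(f"pics/{c}0.png",im); ims.append(im)
    for t in ["fixture","cover","knob","needles","tray_lip","tray_back","tin_mid","flux_mid","driver"]:
        print(c,t,[(np.round(d["location"],1).tolist(),round(d["p"],2)) for d in spotter.place_of(c,t)][:4])
    m=eyes.camera_model(c); print(np.round(m["extrinsics"],3).tolist(),m["fx"])
E
```

```text
pics
{'clock': 0.0, 'joint_pos': [-51.902, 20.589, 0.634, -0.02, -70.135, -16.505], 'qvel': [0.02, -0.026, -0.017, -0.016, -0.101, -0.08], 'tau': [-0.002, -58.27, 29.307, 6.998, 0.007, -0.0], 'tool_pos': [0.248, -0.627, 0.226], 'orientation': [179.908, -0.007, -158.414], 'force': [0.184, 0.06, 0.68], 'moment': [-0.033, -0.026, -0.033], 'gripper_force': 0.0, 'opening': 0.088}
scene fixture [([200.0, 271.4], 0.56), ([274.3, 204.1], 0.3)]
scene cover [([202.1, 268.1], 0.91), ([185.0, 204.1], 0.39)]
scene knob [([184.0, 207.7], 0.87)]
scene needles []
scene tray_lip [([433.8, 246.3], 0.93), ([180.5, 212.9], 0.9), ([335.4, 286.0], 0.8)]
scene tray_back [([297.0, 344.6], 0.97), ([332.4, 216.3], 0.75)]
scene tin_mid []
scene flux_mid [([276.0, 205.6], 0.68)]
scene driver [([205.0, 268.6], 0.24)]
[[0.172, 0.64, -0.749, 1.242], [0.985, -0.122, 0.122, -0.065], [-0.013, -0.759, -0.651, 0.607], [0.0, 0.0, 0.0, 1.0]] 396.1511770442297
side fixture [([315.4, 206.2], 0.79)]
side cover [([285.3, 170.6], 0.87)]
side knob [([350.2, 168.0], 0.97), ([391.7, 219.6], 0.55)]
side needles []
side tray_lip [([124.4, 337.9], 0.76), ([200.8, 245.7], 0.59), ([388.5, 219.5], 0.56)]
side tray_back [([201.0, 204.5], 0.78), ([262.3, 331.4], 0.7)]
side tin_mid [([374.9, 149.7], 0.88)]
side flux_mid [([325.2, 283.9], 0.6)]
side driver [([363.8, 171.8], 0.67), ([387.9, 215.1], 0.51)]
[[-0.787, -0.458, 0.413, 0.37], [-0.617, 0.589, -0.522, 0.397], [-0.004, -0.666, -0.746, 0.665], [0.0, 0.0, 0.0, 1.0]] 402.50207250213066
```

View pics/scene0.png

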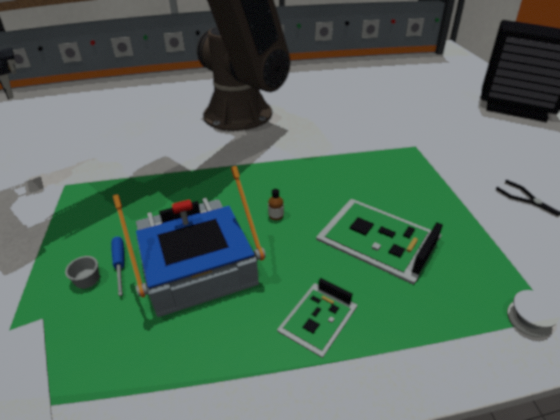

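View pics/side0.png

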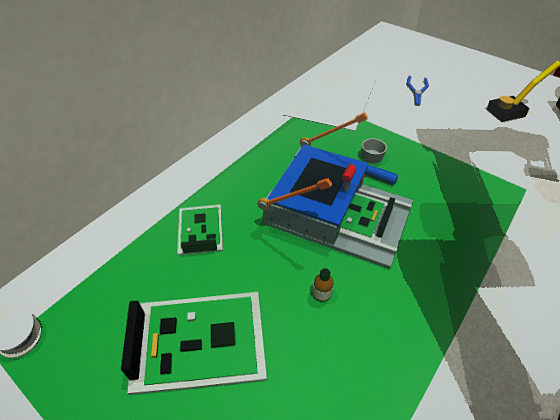

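Candidates for the lip: scene (434,246) is on the large loose tray and (335,286) on the small loose one. Scene (180,213), which is side (388,219), is on the tray in the fixture channel; its size lies between the other two and it alone sits in the fixture. I'll confirm that in a crop and fit the fixture pose.

```bash
cat > h.py <<'E'
import numpy as np, cv2
from plant import get_obs, eyes, ctrl, spotter
from scipy.spatial.transform import Rotation as R
def proj(c,P):
    m=eyes.camera_model(c); T=np.linalg.inv(m["extrinsics"]); 
    K=np.array([[m["fx"],0,m["cx"]],[0,m["fy"],m["cy"]],[0,0,1]])
    return cv2.projectPoints(np.array(P,float).reshape(-1,1,3),cv2.Rodrigues(T[:3,:3])[0],T[:3,3],K,np.array(m["D"],float))[0].reshape(-1,2)
def fix2w(p,P):
    P=np.array(P,float).reshape(-1,3); return P@R.from_euler('z',p[2]).as_matrix().T+[p[0],p[1],0]
def model(th,lx): 
    c,s=171*np.cos(th),171*np.sin(th)
    return np.array([[-65,0,122],[lx*1e3,0,40],[72,109,76],[72,-109,76],[72-c,109,76+s],[72-c,-109,76+s]])/1e3
E
python3 - <<'E'
from h import *
from scipy.optimize import least_squares
obs={"scene":[[184,207.7],[180.5,212.9],[259,254],[140,290],[236,172],[117.5,200]],"side":[[350.2,171],[388.5,219.5],[263,204],[304,142],[327,184],[363,118]]}
def res(p): return np.concatenate([(proj(c,fix2w(p,model(p[3],p[4])))-o).ravel() for c,o in obs.items()])
s=least_squares(res,[.6,-.25,0,.7,-.19],loss='soft_l1'); print(s.x.round(4)); print(res(s.x).reshape(2,-1,2).round(1).tolist())
p=s.x; np.save('p.npy',p)
print(fix2w(p,model(p[3],p[4])).round(3).tolist())
im=eyes.snapshot("side")
cv2.imwrite("pics/crop1.png",cv2.resize(im[90:290,200:440],None,fx=3,fy=3,interpolation=cv2.INTER_CUBIC)[:600,:720])
E
```

```text
[ 0.6906 -0.1402  0.2085  0.6919 -0.1663]
[[[-0.9, -0.0], [-0.0, -3.5], [1.8, 2.0], [1.3, 1.1], [-1.2, -2.5], [-0.2, -2.8]], [[-3.1, 2.5], [-0.2, -2.1], [-1.6, -0.8], [0.6, 0.2], [0.5, 0.1], [3.1, -0.4]]]
[[0.627, -0.154, 0.122], [0.528, -0.175, 0.04], [0.738, -0.019, 0.076], [0.784, -0.232, 0.076], [0.61, -0.046, 0.185], [0.655, -0.259, 0.185]]
```

View pics/crop1.png

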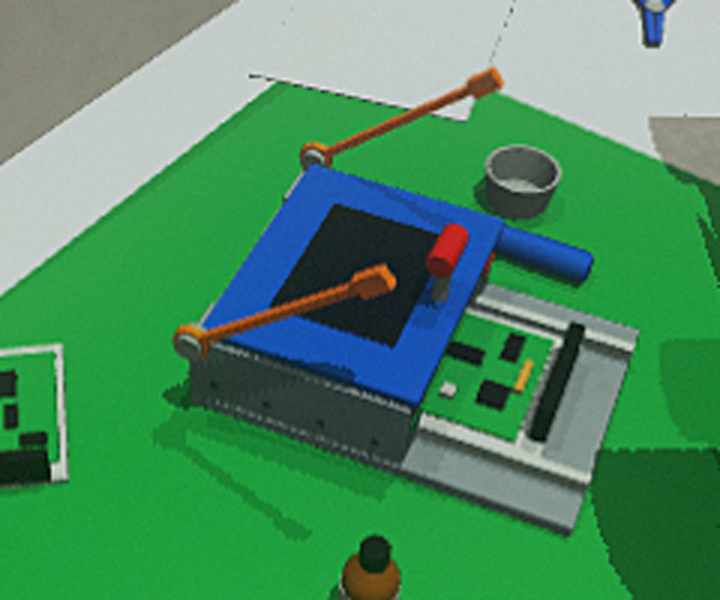

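The crop shows the tray in the fixture, black lip at crop (558,385), is the middle-sized one; the other two lie loose on the mat. The knob is at crop (447,250). I'll turn to the fixture yaw and travel to a point above and in front of the lip.

```bash
python3 -m crank '[0,0,0.167,0,0,0,0, 0,0,0,-38,47,0,0, 0,0,0,-38,47,0,0, 0,0,0,-38,47,0,0, 0,0,0,-38,47,0,0]' && python3 -m crank '[0,0,0,-38,47,0,0, 0,0,0,-38,47,0,0, 0,0,0,-38,47,0,0, 0,0,0,-38,47,0,0, 0,0,0,0,0,0,0]'
```

```text
clock: 1.68
tool_pos: [0.3585, -0.4105, 0.2268]
orientation: [-180.0, 0.0, -168.0]
force: [1.6, -0.4, 0.8]
opening: 0.0432
gripper_force: 0.0
clock: 2.3
tool_pos: [0.4691, -0.1934, 0.2269]
orientation: [-180.0, 0.1, -167.7]
force: [0.2, -0.2, -0.3]
opening: 0.001
gripper_force: 0.0
```

Run:
```python
from h import *
o=get_obs(); print(o["tool_pos"],o["orientation"],o["clock"])
im=eyes.snapshot("wrist"); p=np.load('p.npy')
for t in ["knob","tray_lip","tray_back","needles"]: print(t,[(np.round(d["location"],1).tolist(),round(d["p"],2)) for d in spotter.place_of("wrist",t)][:3])
q=proj("wrist",fix2w(p,np.vstack([model(p[3],p[4]),[[p[4],.045,.052],[p[4],-.045,.052],[-.2,.062,.024],[-.2,-.062,.024]]]))); print(q.round(1).tolist())
for a in q: cv2.circle(im,tuple(int(v) for v in a),3,(255,0,255),1)
cv2.imwrite("pics/w1.png",im)
```

```text
[ 0.4691105  -0.19340551  0.22688127] [-1.79992870e+02  6.21116366e-02 -1.67682989e+02] 2.3
knob []
tray_lip [([275.7, 242.5], 0.82)]
tray_back [([522.9, 324.4], 0.9), ([103.4, 308.0], 0.27)]
needles []
[[287.5, 379.2], [285.9, 248.1], [374.9, 441.5], [195.3, 441.9], [427.6, 440.9], [151.7, 441.8], [328.7, 252.3], [243.8, 252.4], [341.5, 214.4], [230.0, 214.5]]
```

View pics/w1.png

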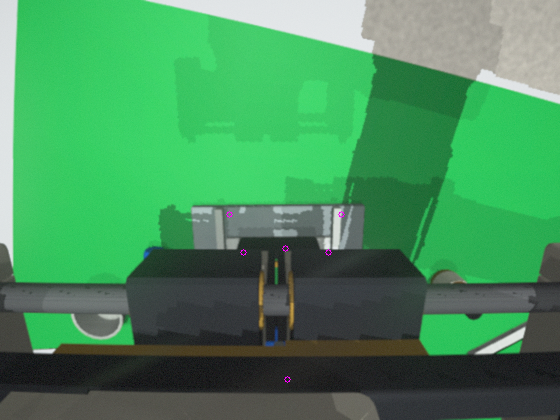

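The wrist view shows the plate front edge at row 205, the rail inner edges at columns 222 and 335, and the lip centre at about (276,243). So my fit is about 8 mm too far to +y, and I'll refit with these points.

Run:
```python
from h import *
from scipy.optimize import least_squares
obs={"scene":[[184,207.7],[180.5,212.9],[259,254],[140,290],[236,172],[117.5,200]],"side":[[349.5,172],[388.5,219.5],[263,204],[304,142],[327,184],[363,118]]}
W=[[275.7,242.5],[335,206],[222,206]]
def wp(p): return fix2w(p,[[p[4],0,.040],[-.2,.062,.024],[-.2,-.062,.024]])
def res(p): return np.concatenate([(proj(c,fix2w(p,model(p[3],p[4])))-o).ravel() for c,o in obs.items()]+[(1.5*(proj("wrist",wp(p))-W)).ravel()])
s=least_squares(res,np.load('p.npy'),loss='soft_l1'); p=s.x; print(p.round(4)); print(res(p).reshape(-1,2).round(1).tolist())
np.save('p.npy',p)
print(fix2w(p,model(p[3],p[4])).round(3).tolist())
o=get_obs(); f=(np.array(o["tool_pos"])-[p[0],p[1],0])@R.from_euler('z',p[2]).as_matrix(); print("tcp in fixture",f.round(4),np.degrees(p[2]), o["orientation"])
```

```text
[ 0.6871 -0.1433  0.2356  0.6881 -0.1685]
[[-3.3, -0.7], [-3.6, -4.4], [0.3, -0.5], [1.0, 0.7], [-4.3, -3.8], [-2.4, -2.5], [0.1, 0.8], [3.5, -3.4], [1.5, 0.2], [1.1, 0.2], [5.3, 0.1], [4.3, -1.0], [5.9, 0.5], [-0.4, 5.3], [1.4, 9.9]]
[[0.624, -0.158, 0.122], [0.523, -0.183, 0.04], [0.732, -0.021, 0.076], [0.783, -0.232, 0.076], [0.603, -0.051, 0.185], [0.654, -0.263, 0.185]]
tcp in fixture [-0.2268 -0.0012  0.2266] 13.498859157360986 [-1.79998620e+02 -6.76108668e-03 -1.68058716e+02]
```

```bash
python3 -m crank '[0,0,0,0,0,62,0, 0,0,0,0,0,62,0, 0,0,0,0,0,50,0, 0,0,0,0,0,24,0, 0,0,0,-20,0,0,0]' && python3 -m crank '[0,0,0,-12,0,0,0, 0,0,0,-5,0,0,0, 0,0,0,-3,0,0,0]'
python3 - <<'E'
from h import *
im=eyes.snapshot("wrist"); s=eyes.snapshot("side")
print(np.round(get_obs()["tool_pos"],4),spotter.place_of("side","tray_lip")[:3])
cv2.imwrite("pics/c2.png",np.vstack([cv2.resize(s[120:280,220:460],(720,480))]))
E
```

```text
clock: 3.18
tool_pos: [0.4844, -0.1937, 0.0267]
orientation: [179.9, -0.3, -168.2]
force: [0.2, -0.6, 0.3]
opening: 0.0004
gripper_force: 0.0
clock: 3.55
tool_pos: [0.5072, -0.1882, 0.0293]
orientation: [-180.0, 0.1, -168.0]
force: [-0.5, 0.0, -0.1]
opening: 0.0006
gripper_force: 0.0
[ 0.5068 -0.1882  0.0291] [{'location': [388.5, 215.8], 'p': 0.9}, {'location': [198.1, 244.9], 'p': 0.62}]
```

View pics/c2.png

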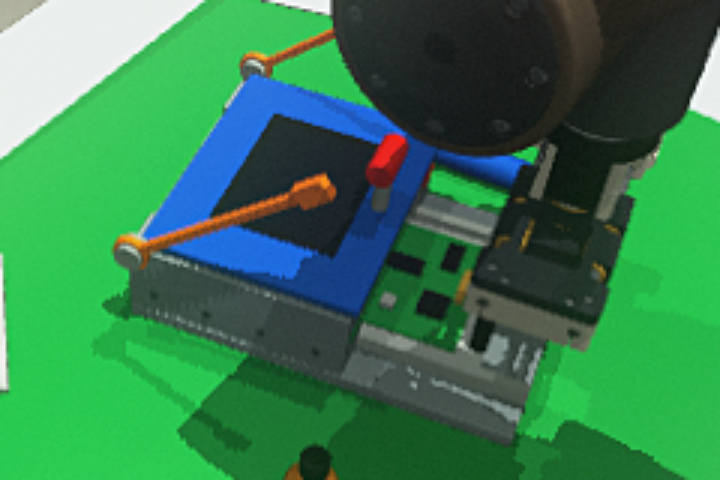

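The gripper is in front of the lip (crop about (485,330)) and clear of the knob and needles. I'll advance slowly and watch the force.

```bash
for i in 1; do python3 -m crank '[0,0,0,-3,0,0,0, 0,0,0,-3,0,0,0]' | grep -E 'tool|force:' ; python3 -m crank '[0,0,0,-3,0,0,0, 0,0,0,-3,0,0,0]'| grep -E 'tool|force:'; python3 -m crank '[0,0,0,-3,0,0,0, 0,0,0,-3,0,0,0]'| grep -E 'tool|force:'; done
```

```text
tool_pos: [0.5125, -0.187, 0.0287]
force: [-0.1, 0.5, -0.4]
gripper_force: 0.0
tool_pos: [0.5178, -0.1858, 0.0284]
force: [-2.9, -1.4, 2.1]
gripper_force: 1.5
tool_pos: [0.5239, -0.1845, 0.0284]
force: [-1.0, -0.8, -1.0]
gripper_force: 0.8
```

```bash
python3 -m crank '[0,0,0,-3,0,0,0, 0,0,0,-3,0,0,0]' | grep -E 'tool|force:' ; python3 -m crank '[0,0,0,-2,0,0,0]'| grep -E 'tool|force:'; python3 -m crank '[0,0,0,-2,0,0,0]'| grep -E 'tool|force:';python3 -m crank '[0,0,0,-2,0,0,0]'| grep -E 'tool|force:'
```

```text
tool_pos: [0.5302, -0.1832, 0.0284]
force: [-0.4, -0.3, -0.2]
gripper_force: 0.6
tool_pos: [0.5321, -0.1828, 0.0285]
force: [-1.4, -1.2, -1.0]
gripper_force: 0.6
tool_pos: [0.5339, -0.1824, 0.0285]
force: [-0.9, -0.1, -1.6]
gripper_force: 0.6
tool_pos: [0.5359, -0.182, 0.0285]
force: [-1.2, 0.2, 0.5]
gripper_force: 0.6
```

```bash
python3 -m crank '[0,0,0,-2,0,0,0]' | grep -E 'tool|force:' ; python3 -m crank '[0,0,0,-2,0,0,0]'| grep -E 'tool|force:'; python3 -m crank '[0,0,0,-2,0,0,0]'| grep -E 'tool|force:'
```

```text
tool_pos: [0.5372, -0.1817, 0.0285]
force: [-5.7, -2.1, 5.3]
gripper_force: 3.2
tool_pos: [0.5372, -0.1816, 0.0285]
force: [-11.7, -3.3, 9.6]
gripper_force: 6.2
tool_pos: [0.5372, -0.1816, 0.0283]
force: [-17.3, -5.6, 12.9]
gripper_force: 8.7
```

```bash
python3 -m crank '[0,0,0,-1.5,0,0,0]' | grep -E 'tool|force:' ; python3 -m crank '[0,0,0,-1.5,0,0,0]'| grep -E 'tool|force:'
```

```text
tool_pos: [0.5372, -0.1815, 0.0281]
force: [-21.0, -5.0, 15.3]
gripper_force: 10.4
tool_pos: [0.5372, -0.1815, 0.028]
force: [-24.4, -6.1, 18.0]
gripper_force: 12.2
```

The force rose to about 25 N with no further motion, so the tray is seated at TCP x = 0.537. I'll back off gently, go up, and measure the knob and needles again.

```bash
python3 -m crank '[0,0,0,5,0,0,0, 0,0,0,5,0,0,0, 0,0,0,10,0,0,0.3, 0,0,0,20,0,-20,1, 0,0,0,20,0,-55,1]' && python3 -m crank '[0,0,0,20,0,-55,1, 0,-0.174,0,0,0,-40,1, 0,-0.174,0,0,0,0,1, 0,-0.174,0,0,0,0,1, 0,0,0,0,0,0,1]'
cat > m.py <<'E'
from h import *
print({k:np.round(get_obs()[k],3).tolist() for k in ["tool_pos","orientation","joint_pos","force"]})
px={}
for c in ["scene","side"]:
    im=eyes.snapshot(c); cv2.imwrite(f"pics/{c}_now.png",im)
    for t in ["knob","tray_lip","cover"]:
        r=spotter.place_of(c,t); print(c,t,[(np.round(d["location"],1).tolist(),round(d["p"],2)) for d in r][:3])
def ray(c,u):
    m=eyes.camera_model(c); K=np.array([[m["fx"],0,m["cx"]],[0,m["fy"],m["cy"]],[0,0,1]])
    n=cv2.undistortPoints(np.array([[u]],float),K,np.array(m["D"],float)).ravel(); E=np.array(m["extrinsics"])
    d=E[:3,:3]@[n[0],n[1],1]; return E[:3,3],d/np.linalg.norm(d)
def tri(a,b):
    (o1,d1),(o2,d2)=ray("scene",a),ray("side",b); A=np.stack([d1,-d2],1); s=np.linalg.lstsq(A,o2-o1,rcond=None)[0]
    P,Q=o1+s[0]*d1,o2+s[1]*d2; return (P+Q)/2,np.linalg.norm(P-Q)
E
python3 - <<'E'
from m import *
for n,a,b in [("knob",[184,207.7],[349.5,172]),("pivL",[259,254],[263,204]),("pivR",[140,290],[304,142]),("tipL",[236,172],[327,184]),("tipR",[117.5,200],[363,118])]:
    P,e=tri(a,b); print(n,P.round(4),round(e,4))
E
```

```text
clock: 6.32
tool_pos: [0.4837, -0.1925, 0.1021]
orientation: [179.9, -0.3, -168.0]
force: [1.2, -0.1, -0.4]
opening: 0.0249
gripper_force: 0.0
clock: 6.95
tool_pos: [0.4643, -0.197, 0.1989]
orientation: [180.0, 30.1, -168.2]
force: [0.2, -1.2, 1.4]
opening: 0.075
gripper_force: 0.0
{'tool_pos': [0.464, -0.197, 0.199], 'orientation': [179.975, 30.141, -168.162], 'joint_pos': [-10.549, -6.13, -33.797, -19.198, -35.649, -54.593], 'force': [0.206, -1.203, 1.357]}
scene knob [([184.4, 207.2], 0.94)]
scene tray_lip [([334.5, 287.6], 0.75), ([183.2, 216.2], 0.74), ([432.5, 247.0], 0.66)]
scene cover [([204.0, 271.6], 0.58)]
side knob [([346.6, 170.0], 0.63)]
side tray_lip [([197.6, 243.9], 0.88), ([128.4, 337.7], 0.84), ([378.6, 214.2], 0.6)]
side cover [([286.8, 172.2], 0.62)]
knob [ 0.6252 -0.1546  0.1232] 0.0069
pivL [ 0.7341 -0.0202  0.0763] 0.0025
pivR [ 0.7839 -0.2321  0.0779] 0.0035
tipL [ 0.612  -0.0457  0.1823] 0.0038
tipR [ 0.6606 -0.2583  0.1826] 0.0011
```

```bash
python3 -m crank '[0,-0.131,0,0,0,0,1, 0,-0.131,0,0,0,0,1, 0,0,0,-32,3,0,1, 0,0,0,-31,3,0,1, 0,0,0,0,0,50,1]' && python3 -m crank '[0,0,0,0,0,40,1, 0,0,0,0,0,20,1, 0,0,0,0,0,0,1]'
python3 - <<'E'
from m import *
w=eyes.snapshot("wrist"); print("wrist knob",[(np.round(d["location"],1).tolist(),round(d["p"],2)) for d in spotter.place_of("wrist","knob")], proj("wrist",[[.6255,-.157,.1225]]))
im=cv2.imread("pics/side_now.png"); cv2.imwrite("pics/c3.png",np.hstack([cv2.resize(im[80:260,230:430],(400,360)),cv2.resize(w,(400,360))]))
E
```

```text
clock: 7.98
tool_pos: [0.5435, -0.1742, 0.2067]
orientation: [179.9, 43.0, -167.9]
force: [1.1, -0.8, -0.7]
opening: 0.0879
gripper_force: 0.0
clock: 8.35
tool_pos: [0.5803, -0.164, 0.155]
orientation: [179.4, 42.3, -168.2]
force: [-0.4, -0.7, 0.6]
opening: 0.0877
gripper_force: 0.0
{'tool_pos': [0.58, -0.164, 0.155], 'orientation': [179.353, 42.325, -168.238], 'joint_pos': [-13.593, 5.354, -27.135, -44.919, -25.009, -28.523], 'force': [-0.388, -0.669, 0.623]}
scene knob [([185.9, 205.4], 0.57)]
scene tray_lip [([333.6, 289.1], 0.74), ([433.0, 244.8], 0.7), ([180.9, 215.5], 0.67)]
scene cover [([203.3, 266.8], 0.82), ([184.2, 207.9], 0.4)]
side knob [([346.4, 169.3], 0.72)]
side tray_lip [([198.6, 247.7], 0.84), ([378.7, 215.2], 0.73), ([125.9, 336.9], 0.56)]
side cover [([286.0, 169.8], 0.76), ([377.3, 213.0], 0.67)]
wrist knob [([275.0, 244.7], 0.69)] [[274.43965093 243.99372545]]
```

View pics/c3.png

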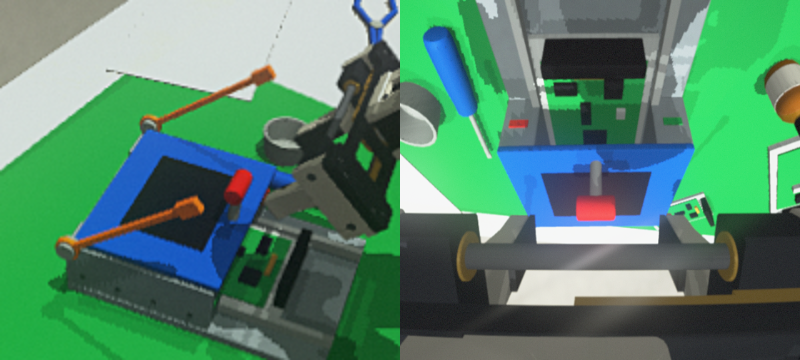

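The wrist view confirms the knob at (275,245), where projected, with the fingers straddling it. I'll move on to the grasp.

```bash
python3 -m crank '[0,0,0,-6,-1,20,1, 0,0,0,-6,-1,20,1, 0,0,0,0,0,20,1, 0,0,0,0,0,14,1, 0,0,0,0,0,0,1]'
python3 - <<'E'
from h import *
o=get_obs(); T=np.array(o["tool_pos"]); Rm=R.from_euler('xyz',o["orientation"],degrees=True).as_matrix()
print("remaining to grasp, tool axes mm",(1e3*Rm.T@(np.array([.6255,-.157,.1225])-T-(-.019)*Rm[:,2])).round(1),o["joint_pos"],o["force"])
E
```

```text
clock: 9.48
tool_pos: [0.6379, -0.1538, 0.1099]
orientation: [179.4, 42.4, -168.2]
force: [0.1, -0.4, 1.0]
opening: 0.0878
gripper_force: 0.0
remaining to grasp, tool axes mm [ 0.9 -0.4  1.1] [-12.44971071  13.46580946 -22.91835084 -51.00662768 -21.56805865
 -22.63770758] [ 0.12398859 -0.37899641  1.04414058]
```

```bash
python3 -m crank '[0,0,0,0,0,1,0, 0,0,0,0,0,0,0, 0,0,0,0,0,0,0, 0,0,0,0,0,0,0, 0,0,0,0,0,0,0]'
```

```text
clock: 10.1
tool_pos: [0.6387, -0.1537, 0.1103]
orientation: [179.5, 42.5, -168.2]
force: [-0.2, -0.3, 0.1]
opening: 0.043
gripper_force: 0.0
```

```bash
python3 -m crank '[0,0,0,0,0,0,0, 0,0,0,0,0,0,0, 0,0,0,0,0,0,0]'
python3 - <<'E'
from h import *
th0=0
def k(t): return np.array([-137*np.cos(t)+46*np.sin(t), 137*np.sin(t)+46*np.cos(t)])
phi=np.radians(42.5)
ts=np.linspace(0,.70,11)
for a,b in zip(ts[:-1],ts[1:]):
    d=k(b)-k(a); f,dn=d[0],-d[1]
    print(round(b,2),"x",round(-f*np.cos(phi)+dn*np.sin(phi),1),"z",round(f*np.sin(phi)+dn*np.cos(phi),1))
E
```

```text
clock: 10.48
tool_pos: [0.6385, -0.1533, 0.1101]
orientation: [179.5, 42.5, -168.2]
force: [-2.1, 2.0, 2.4]
opening: 0.0358
gripper_force: 30.0
0.07 x -9.0 z -4.6
0.14 x -9.3 z -3.9
0.21 x -9.6 z -3.3
0.28 x -9.8 z -2.6
0.35 x -9.9 z -1.9
0.42 x -10.0 z -1.2
0.49 x -10.1 z -0.5
0.56 x -10.1 z 0.2
0.63 x -10.1 z 0.9
0.7 x -10.0 z 1.6
```

Gripped: opening 35.8 mm, 30 N. Now I'll lift along the arc.

```bash
python3 -m crank '[0,0,0,-9,0,-4.6,0, 0,0,0,-9.3,0,-3.9,0, 0,0,0,-9.6,0,-3.3,0, 0,0,0,0,0,0,0]'; python3 -c "
from h import *
print(get_obs()['joint_pos'],get_obs()['moment'])"
```

```text
clock: 10.98
tool_pos: [0.6499, -0.1507, 0.1361]
orientation: [179.4, 42.4, -168.2]
force: [-0.5, -0.3, -8.1]
opening: 0.0354
gripper_force: 30.0
[ -9.61477113  11.78417482 -22.48932648 -44.58420127 -21.34503653
 -31.24414103] [-0.83315856  3.98838604  0.12292323]
```

```bash
python3 -m crank '[0,0,0,-9.8,0,-2.6,0, 0,0,0,-9.9,0,-1.9,0, 0,0,0,-10,0,-1.2,0, 0,0,0,-10.1,0,-0.5,0, 0,0,0,0,0,0,0]'; python3 -m crank '[0,0,0,-10.1,0,0.2,0, 0,0,0,-10.1,0,0.9,0, 0,0,0,0,0,0,0, 0,0,0,0,0,0,0]'
python3 - <<'E'
from m import *
from scipy.optimize import brentq
o=get_obs(); G=np.array(o["tool_pos"])-.019*R.from_euler('xyz',o["orientation"],degrees=True).as_matrix()[:,2]
h=G-np.array([.759,-.1262,.077]); f=h[0]*.976+h[1]*.214
print("grasp rel hinge",f.round(4),h[2].round(4),"angle",np.arctan2(h[2],-f)-np.arctan2(46,137), np.hypot(f,h[2]), o["force"],o["moment"],o["gripper_force"])
ims=[cv2.imread(f"pics/{c}_now.png") for c in("scene","side")]
cv2.imwrite("pics/c4.png",np.hstack([cv2.resize(ims[0][150:330,90:290],(400,360)),cv2.resize(ims[1][80:260,230:430],(400,360))]))
E
```

```text
clock: 11.6
tool_pos: [0.6732, -0.1453, 0.1667]
orientation: [179.3, 42.3, -168.3]
force: [-7.1, 0.3, -3.9]
opening: 0.0355
gripper_force: 30.0
clock: 12.1
tool_pos: [0.6878, -0.142, 0.1793]
orientation: [179.2, 42.2, -168.3]
force: [-11.3, 3.0, -0.1]
opening: 0.0356
gripper_force: 30.0
{'tool_pos': [0.688, -0.142, 0.179], 'orientation': [179.247, 42.226, -168.301], 'joint_pos': [-5.026, 10.863, -20.101, -33.967, -21.633, -45.367], 'force': [-11.277, 2.964, -0.082]}
scene knob [([182.9, 189.2], 0.97)]
scene tray_lip [([431.9, 243.5], 0.7)]
scene cover [([202.4, 268.9], 0.96)]
side knob [([303.4, 200.6], 0.7), ([328.0, 140.0], 0.67)]
side tray_lip [([196.6, 247.6], 0.92), ([125.7, 338.9], 0.73), ([307.7, 194.5], 0.69)]
side cover [([287.9, 168.7], 0.91)]
grasp rel hinge -0.0856 0.1164 angle 0.612495828459585 0.14447428993677017 [-11.08029637   2.23784792  -0.18270961] [0.33473994 5.12528879 1.3618344 ] 29.97106432914734
```

View pics/c4.png

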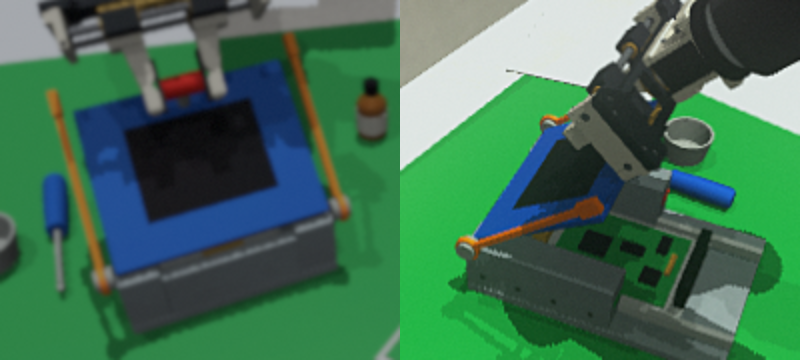

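The cover is up to about 0.60 rad with the knob held; its front corners in scene are at about (127.5,206) and (229,181), a little below the needle line. I'll put numbers on the rest, and check the tray.

Run:
```python
from h import *
from scipy.optimize import least_squares, minimize_scalar
# pose from pivots + tips, free needle length
P0={"scene":[[259,254],[140,290],[236,172],[117.5,200]],"side":[[263,204],[304,142],[327,184],[363,118]]}
def nm(t,L): c,s=L*np.cos(t),L*np.sin(t); return np.array([[.072,.109,.076],[.072,-.109,.076],[.072-c,.109,.076+s],[.072-c,-.109,.076+s]])
r=lambda p: np.concatenate([(proj(c,fix2w(p,nm(p[3],p[4])))-o).ravel() for c,o in P0.items()])
s=least_squares(r,[.69,-.14,.21,.7,.166],loss='soft_l1'); p=s.x; print(p.round(4),r(p).reshape(-1,2).round(1).tolist())
def cc(t,c="scene"):
    x,z=-.156,.004; ct,st=np.cos(t),np.sin(t)
    return proj(c,fix2w(p,[[.072+x*ct+z*st,y,.076-x*st+z*ct] for y in(.098,-.098)]))
for t in (.55,.6,.65,.7,.75): print(t,cc(t).round(1).tolist(),cc(t,"side").round(1).tolist())
# cover region IoU
for c in("scene","side"):
    eyes.snapshot(c); d=spotter.outline_of(c,"cover")
    if not d: continue
    reg=d[0]["region"]; print(c,d[0]["p"],d[0]["rect"])
    def poly(t):
        m=np.zeros(reg.shape,np.uint8); ct,st=np.cos(t),np.sin(t)
        for zz in(-.004,.004):
            q=[]
            for x,y in((0.006,.098),(-.15,.098),(-.15,-.098),(0.006,-.098)):
                x-=.006; q.append([.072+x*ct+zz*st,y,.076-x*st+zz*ct])
            cv2.fillPoly(m,[np.int32(np.round(proj(c,fix2w(p,q))))],1)
        return m>0
    print([(round(t,2),round((poly(t)&reg).sum()/(poly(t)|reg).sum(),3)) for t in np.arange(.45,.86,.05)])
print(spotter.place_of("side","tray_lip")[:3])
```

```text
[ 0.6878 -0.1417  0.2196  0.7052  0.1637] [[1.0, 0.4], [1.1, 0.3], [-1.4, -0.2], [-0.3, 0.4], [0.3, -0.1], [1.4, 0.4], [-0.8, 0.3], [0.6, -0.2]]
0.55 [[229.1, 180.5], [126.2, 206.0]] [[330.6, 190.0], [363.4, 129.9]]
0.6 [[229.5, 178.9], [125.5, 204.7]] [[328.6, 186.7], [361.8, 126.8]]
0.65 [[229.9, 177.6], [124.8, 203.5]] [[326.4, 183.3], [360.1, 123.7]]
0.7 [[230.4, 176.4], [124.3, 202.5]] [[324.0, 180.0], [358.2, 120.6]]
0.75 [[231.0, 175.4], [123.7, 201.7]] [[321.4, 176.7], [356.1, 117.7]]
scene 0.9 [131.0, 176.5, 125.0, 109.4]
[(np.float64(0.45), np.float64(0.904)), (np.float64(0.5), np.float64(0.916)), (np.float64(0.55), np.float64(0.929)), (np.float64(0.6), np.float64(0.925)), (np.float64(0.65), np.float64(0.918)), (np.float64(0.7), np.float64(0.909)), (np.float64(0.75), np.float64(0.899)), (np.float64(0.8), np.float64(0.885)), (np.float64(0.85), np.float64(0.88))]
side 0.76 [269.5, 129.8, 85.2, 67.2]
[(np.float64(0.45), np.float64(0.484)), (np.float64(0.5), np.float64(0.504)), (np.float64(0.55), np.float64(0.538)), (np.float64(0.6), np.float64(0.566)), (np.float64(0.65), np.float64(0.543)), (np.float64(0.7), np.float64(0.554)), (np.float64(0.75), np.float64(0.555)), (np.float64(0.8), np.float64(0.531)), (np.float64(0.85), np.float64(0.479))]
[{'location': [379.3, 216.7], 'p': 0.69}, {'location': [197.1, 245.5], 'p': 0.67}, {'location': [124.3, 341.6], 'p': 0.67}]
```

```bash
python3 -m crank '[0,0,0,-7.2,0,0.6,0, 0,0,0,-7.2,0,0.8,0, 0,0,0,0,0,0,0, 0,0,0,0,0,0,0, 0,0,0,0,0,0,0]'
python3 - <<'E'
from m import *
o=get_obs(); T=np.array(o["tool_pos"]); d=T-[.6385,-.1533,.1101]; f=d[0]*.977+d[1]*.213
ts=np.linspace(.4,1,601); kx=-137*np.cos(ts)+46*np.sin(ts)+137; kz=137*np.sin(ts)+46*np.cos(ts)-46
# correct for tool pitch change negligible
e=np.hypot(kx-f*1e3,kz-d[2]*1e3); print("angle",ts[e.argmin()],e.min(),o["qvel"],o["moment"])
ims=[cv2.imread(f"pics/{c}_now.png") for c in("scene","side")]
cv2.imwrite("pics/c5.png",np.hstack([cv2.resize(ims[0][160:300,100:270],(400,330),interpolation=2),cv2.resize(ims[1][100:230,245:402],(400,330),interpolation=2)]))
E
```

```text
clock: 13.38
tool_pos: [0.6987, -0.1395, 0.187]
orientation: [179.2, 42.1, -168.3]
force: [-8.1, 3.4, -3.6]
opening: 0.0358
gripper_force: 30.0
{'tool_pos': [0.699, -0.14, 0.187], 'orientation': [179.191, 42.138, -168.346], 'joint_pos': [-4.151, 11.091, -19.283, -31.911, -21.8, -48.077], 'force': [-8.147, 3.44, -3.563]}
scene knob [([184.2, 194.3], 0.69)]
scene tray_lip [([432.0, 243.6], 0.97), ([335.4, 286.5], 0.64)]
scene cover [([205.1, 267.9], 0.75)]
side knob [([303.5, 201.8], 0.44)]
side tray_lip [([198.6, 244.5], 0.79), ([126.4, 339.1], 0.78), ([377.6, 216.6], 0.61)]
side cover [([286.8, 172.9], 0.96)]
angle 0.698 0.42428421603360855 [-0.01697836  0.02862705 -0.04894595 -0.07051137 -0.01454093  0.03128003] [0.08674021 5.47256297 1.28975446]
```

View pics/c5.png

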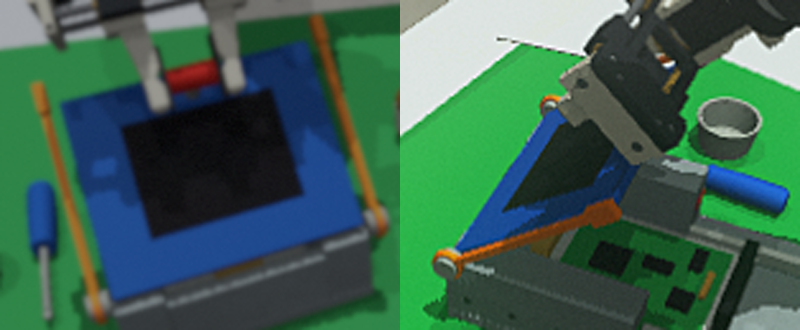

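In the side view the near cover edge lies along the needle, from crop (455,255) to (605,210). The cover is at 0.698 rad and the needles at about 0.70. The lip stayed put at side (378,216), and the grip is 30 N and still, so I'm handing in.

```bash
python3 -c "
from plant import ctrl; print(ctrl.close_job())"
```

```text
the job is handed in; nothing more can be done
None
```

I pushed the tray in until it seated against the stop (about 25 N) and handed in holding the cover by its knob, steady with a 30 N grip, at about 0.70 rad in line with the needles; no verdict was returned.

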